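# Log a specimen jar and hold it up to the inspection camera

### The arm

A 6-joint arm with a two-finger parallel gripper is mounted at the origin on the work surface. World frame = base frame: x ahead of the robot, y to its left, z up, the work surface at z = 0. Lengths are in m, angles in degrees, forces in N, time in s.
With the tool pointing down it reaches from about 0.4 to 0.825 m from the base axis. Payload 7 kg.
Tool frame: the origin (TCP) lies on the centre line of the jaws, within the pads' length; the fingertips stand 19 mm ahead of it and the grasp point (between the pads) is the TCP; z points along the fingers, y is the line along which they close (so a half turn about z gives the same grasp; the last joint's range is limited). The gripper opens to 88 mm and grips with 3 to 60 N. Pads are 19 mm wide; open, the fingers measure 130 mm over their backs; the gripper's body (78 mm by 193 mm) begins 47 mm behind the grasp point.
Start: joints at [-53.394, 20.546, 0.682, 0, -70.136, -16.507], TCP at [0.232, -0.634, 0.246] pointing down, gripper open.
Joint ranges: [-176.03, 176.03], [-82.01, 121.73], [-58.28, 71.71], [-173.87, 95.51], [-174.79, -0.11], [-173.66, 173.66]. Speed limits (degrees/s): [136.94, 136.94, 172.46, 180, 180, 180].

### API

Orientations are given as [roll, pitch, yaw] about the fixed x, y, z axes, in that order (R = Rz(yaw) Ry(pitch) Rx(roll)).
In Python, from plant import ctrl gives the robot as it stands.
- The arm moves only by the tool move_arm, never from a script. Its argument "motion" is a list of rows, each a list of 3 entries, a list of its own where there are three numbers: the shift along the tool's x, y, z in mm, then the turn, a rotation vector about the tool's x, y, z in degrees, then the closure, from 0 (fully open) to 1 (shut). A call has 1 to 10 rows; each row is the pose to reach, as a shift and turn from the pose commanded when the call began, along the tool's axes at that moment; what a row does not reach only later rows make up. A row lasts 1/12 s, in which the tool goes at most 41.7 mm and 7.16 degrees, less where a joint would pass 70% of its speed; a pose out of reach is approached as far as the arm can. A call with a gripper value outside its range is refused whole. The fingers move at their own pace and stop on an object; the grip force is fixed at half the most. Time passes only in rows, so rows that repeat a pose let the fingers close. It gives the time, the measured TCP pose, the force, the opening and the grip force at its end, in the units of the state.
- ctrl.get_obs(): the state, without advancing time (a new reading comes with each control period).
- ctrl.snapshot(name): name is "side" or "top" or "wrist"; returns a dict with "color" (400x640x3 uint8, blue, green, red), "camera_matrix" (3x3 intrinsics, pixels), "cam_to_world" (4x4, takes a point from camera to world coordinates). Camera axes: x right, y up, looking along -z (the intrinsics and any distortion apply to the point x, -y, -z); pixel columns grow to the right and rows downward; lengths in m; the calibration is good to about 2 mm. A picture is of the moment at which its call begins. There is no depth.
- ctrl.close_job(): hands the job in; it is judged then, once.
The state is a dict: "clock": time; "joint_pos": joint angles; "qvel": joint speeds; "tau": joint torques, N m; "tool_pos": TCP position; "orientation": TCP orientation; "force": force on the tool from outside, world axes, zero at the start; "moment": the same for the moment, N m; "opening": finger opening in m; "gripper_force": force on a finger pad.
Only numpy, scipy, OpenCV 4.12 (cv2) and the standard library are available. Lean on these libraries where they do the work, as an engineer would, in place of code of your own. Each camera call takes 0.05 s, during which the arm holds its last target. There are 200 camera calls.

### The job

Log and photograph the tall specimen jar in the white tray: take the hand barcode reader out of its cradle, point its window down at the barcode on the tall jar's lid from about 10 cm away, hold it steady on the code for a second, and put the reader back in its cradle the way it lay. Then pick up the tall jar, keeping it upright, and hold it in front of the camera on the column stand, with the paper label on its side squarely facing the lens, centred on the lens axis and about 15 cm from the lens. Finish while still holding it there, quite still in the air; do not touch the camera or its stand, and leave everything else where it stands.

Things in the scene. Friction and masses are not known exactly. Their poses are not given: they have to be found in the camera images.
- jar: the tall jar: glass specimen jar 90 mm tall, body 46 mm across, white plastic screw lid 48 mm across and 17 mm high at the top, a dry shell inside; 0.1 to 0.2 kg. It stands in the tray, the only tall one among four jars. Origin at the centre of its underside, z up, x pointing out through the middle of its side label.
- lid_barcode (a point): centre of the barcode on top of the tall jar's lid, 90 mm above its underside, on its axis; white paper 26 x 18 mm with dark bars
- side_label (a point): centre of the white paper label (32 mm wide, 28 mm high) on the side of the tall jar, 34 mm above its underside and 23.5 mm from its axis along the jar's x
- short1: short glass specimen jar, 52 mm tall, body 52 mm across, white screw lid 54 mm across with a barcode on top and a small label on its side; stands in the tray; origin at the centre of its underside. Not to be handled.
- short2: short glass specimen jar, 52 mm tall, body 52 mm across, white screw lid 54 mm across with a barcode on top and a small label on its side; stands in the tray; origin at the centre of its underside. Not to be handled.
- short3: short glass specimen jar, 52 mm tall, body 52 mm across, white screw lid 54 mm across with a barcode on top and a small label on its side; stands in the tray; origin at the centre of its underside. Not to be handled.
- tray: white plastic tray, 270 x 250 mm, walls 45 mm high and 5 mm thick, floor 5 mm thick, fixed to the bench; origin at the centre of its underside
- reader: hand barcode reader, in-line type, about 0.17 kg: straight grey handle 120 mm long, 34 mm wide, 28 mm high (from 78 mm behind to 45 mm ahead of the origin, flat sides), with a 44 mm wide head at its front end bent 45 degrees downwards. Lies level in its cradle. Origin on the underside of the handle, x along the handle towards the head, z up. It is always switched on.
- reader_grip (a point): point on the handle's centre line to grip it (15 mm behind its balance point): 8 mm behind the reader's origin, 14 mm above the handle's underside (half its height); the fingers close across the handle, along the reader's y
- reader_head: the head of the reader, rigid with it: x is the direction in which it reads, 45 degrees below the handle's x (x of the head = 0.707 x - 0.707 z of the reader); y as the reader's y. Origin where it joins the handle, 50 mm ahead of and 14 mm above the reader's origin.
- window (a point): centre of the dark red reading window at the end of the head: 37 mm along the head's x from its origin, so 76 mm ahead of and 12 mm below the reader's origin; the reading beam leaves here along the head's x. Axes as the head's.
- cradle: black charging cradle, fixed, base 165 x 70 x 10 mm with two saddles, floors 38 mm above the bench; between them (77 mm clear) the fingers can reach down past the handle. Saddle side walls 12 mm high, 41 mm apart inside (3.5 mm clear each side of the handle); a back plate behind the handle. Origin at bench level under the seated reader's origin, x towards its head
- cradle_seat (a point): where reader_grip lies when the reader is seated: 52 mm above the bench, 8 mm behind the cradle's origin; axes as the cradle's
- stand: column stand of the camera, fixed: dark base plate 170 x 160 x 14 mm, steel column 25 mm thick and 410 mm tall; origin at the foot of the column, its -x towards where the camera looks
- camera (a joint): height of the camera's carriage on the column, m above its lowest setting (0 to 0.07); at 0 the lens axis is 0.20 m above the bench. It is clamped and stays where it is.
- lens (a point): centre of the front glass of the camera's lens, 130 mm in front of the column; lens axis level. Axes: the camera looks along -x, z up. A black ring light 72 mm across surrounds the lens.
- focus (a point): point on the lens axis 150 mm in front of the lens, where the label is to be; axes as at the lens (+x points to the lens, z up)
- petri: closed glass Petri dish, 92 mm across, 16 mm high, on the bench; origin at the centre of its underside. Not to be disturbed.
- forceps: steel forceps, 140 mm long, 9 mm high, lying on the bench; origin at its middle, on the bench. Not to be disturbed.
- washbottle: white plastic wash bottle with a bent spout, 68 mm across, 205 mm tall; origin at the centre of its underside. Not to be disturbed.
- magnifier: hand magnifier, lens 100 mm across, black handle 90 mm long towards its -x, lying on the bench; origin under the middle of the lens. Not to be disturbed.
Not all that is in view belongs to the job. Leave any pink look-alike of the cradle alone.

How it is judged (in metres and radians):
On the way, in this order (a step that is already met when the one before it is completed fails the run):
1. the held reader points at the lid barcode of the tall jar from 5 to 18 cm, the code within 18 mm of the beam's centre line each way and the beam at least 30 degrees below level, steady for 0.8 s (x of lid_barcode in the frame of window between 0.05 and 0.18 m and y of lid_barcode in the frame of window between -0.018 and 0.018 m and z of lid_barcode in the frame of window between -0.018 and 0.018 m and angle between reader_head's own x axis and vertical above 2.09 rad and angle between jar's own z axis and vertical below 0.1 rad and linear speed of reader below 0.03 m/s and contact force between reader and the fingers above 1 N), for 0.8 s.
2. the reader lies seated in its cradle again, released (x of reader_grip in the frame of cradle_seat between -0.014 and 0.014 m and y of reader_grip in the frame of cradle_seat between -0.008 and 0.008 m and z of reader_grip in the frame of cradle_seat between -0.007 and 0.007 m and angle between the x axis of reader and the x axis of cradle, either way round below 0.12 rad and x of window in the frame of cradle_seat above 0.05 m and contact force between reader and the fingers below 0.1 N), for 0.2 s.
At the end, for the whole second after the job is handed in: The gripper holds the tall jar still in the air, upright within 8 degrees: its side label within 15 mm of the lens axis sideways and in height, 125 to 175 mm from the lens, facing it within 15 degrees. The reader is seated in its cradle (14 mm lengthwise, 8 mm sideways, 7 mm in height), released (all of step 2 and x of side_label in the frame of focus between -0.025 and 0.025 m and y of side_label in the frame of focus between -0.015 and 0.015 m and z of side_label in the frame of focus between -0.015 and 0.015 m and angle between the x axis of jar and the x axis of focus, either way round below 0.26 rad and x of lens in the frame of jar above 0.1 m and angle between jar's own z axis and vertical below 0.15 rad and height (world z) of jar above 0.1 m and contact force between jar and the fingers above 1 N and linear speed of jar below 0.02 m/s and angular speed of jar below 0.15 rad/s); the arm keeps its last pose, push and grip.
It fails at once if another jar moved more than 25 mm or tipped (distance of any of short1, short2, short3 from where it was at the start of the episode above 0.025 m or angle between any of short1, short2, short3's own z axis and vertical above 0.4 rad).
It fails at once if the Petri dish, forceps, wash bottle or magnifier moved more than 25 mm or tipped (distance of any of petri, forceps, washbottle, magnifier from where it was at the start of the episode above 0.025 m or angle between any of petri, forceps, washbottle, magnifier's own z axis and vertical above 0.4 rad).
It fails at once if the tall jar tipped more than 35 degrees (angle between jar's own z axis and vertical above 0.6 rad).
It fails at once if the camera or its stand touched (contact force between stand and anything else above 2 N).
It also fails if it takes over 51 s, if anything falls off the work surface, if the arm or the gripper's body presses on something with over 40 N, if the wrist force passes 120 N, or if a joint passes its speed limit or range.

## Working session

There is one attempt and no reset: what is moved stays moved. The work goes in short steps, Python scripts to look and compute and a tool call to move; the robot and the scene stay as the last step left them, time stands still between calls to the robot, and variables do not carry over. Pictures are saved under pics/ and viewed, at most 12 in all, crops included, and the job is handed in when it is done.

Besides the shell and the picture viewer there is one more tool, called after "Request:" in YAML: its name, and indented under it one key for each argument. move_arm: Moves the arm, as the interface text tells. Its arguments: {"type":"object","properties":{"motion":{"type":"array"}},"required":["motion"]}

```bash
mkdir -p pics; ls
cat > h.py <<'E'
import numpy as np, cv2
from plant import ctrl
from scipy.spatial.transform import Rotation as R
def snap(n,f=None):
    s=ctrl.snapshot(n)
    if f: cv2.imwrite('pics/'+f,s['color']); np.savez('pics/'+f[:-4],**{k:s[k] for k in('color','camera_matrix','cam_to_world')})
    return s
def ray(s,u,v):
    K=np.array(s['camera_matrix']);T=np.array(s['cam_to_world'])
    p=np.linalg.inv(K)@[u,v,1.]; d=T[:3,:3]@[p[0],-p[1],-p[2]]
    return T[:3,3],d/np.linalg.norm(d)
def onz(s,u,v,z):
    o,d=ray(s,u,v); return o+d*(z-o[2])/d[2]
def proj(s,P):
    K=np.array(s['camera_matrix']);T=np.array(s['cam_to_world'])
    c=T[:3,:3].T@(np.array(P)-T[:3,3]); q=K@[c[0],-c[1],-c[2]]; return q[:2]/q[2]
def tri(*rs):
    A=np.zeros((3,3));b=np.zeros(3)
    for o,d in rs:
        M=np.eye(3)-np.outer(d,d);A+=M;b+=M@o
    x=np.linalg.solve(A,b); return x,[np.linalg.norm((np.eye(3)-np.outer(d,d))@(x-o)) for o,d in rs]
E
python3 - <<'E'
from h import *
a=ctrl.get_obs();print(a)
for n in('side','top','wrist'):
    s=snap(n,n+'0.png');print(n,s.keys(),s['camera_matrix'],np.round(s['cam_to_world'],3))
E
```

```text
pics
{'clock': 0.0, 'joint_pos': array([-5.33924224e+01,  2.05921789e+01,  6.34174028e-01, -1.98418532e-02,
       -7.01366382e+01, -1.65070990e+01]), 'qvel': array([-0.01561742,  0.03775078, -0.00717873, -0.07537707,  0.01793789,
       -0.01252342]), 'tau': array([ 2.26515564e-03, -5.82724142e+01,  2.93050933e+01,  6.99721009e+00,
        6.93308990e-03, -1.43171255e-04]), 'tool_pos': array([ 0.23179554, -0.63346404,  0.24461819]), 'orientation': array([ 1.79903957e+02, -9.01008406e-03, -1.59906271e+02]), 'force': array([-0.08301148, -0.15065166, -0.25079986]), 'moment': array([ 0.0097492 , -0.02375873, -0.01595103]), 'gripper_force': 0.0, 'opening': 0.08748276492981477}
side dict_keys(['color', 'camera_matrix', 'cam_to_world']) [[485.80608092   0.         331.82260016]
 [  0.         485.80608092 201.81219759]
 [  0.           0.           1.        ]] [[-0.993  0.085 -0.076  0.41 ]
 [-0.113 -0.677  0.727  1.266]
 [ 0.011  0.731  0.682  1.275]
 [ 0.     0.     0.     1.   ]]
top dict_keys(['color', 'camera_matrix', 'cam_to_world']) [[368.01471715   0.         317.85076775]
 [  0.         368.01471715 200.21762655]
 [  0.           0.           1.        ]] [[ 0.019  0.998 -0.065  0.479]
 [-1.     0.018 -0.007  0.084]
 [-0.006  0.065  0.998  1.343]
 [ 0.     0.     0.     1.   ]]
wrist dict_keys(['color', 'camera_matrix', 'cam_to_world']) [[308.49970809   0.         318.17341141]
 [  0.         308.49970809 200.60370974]
 [  0.           0.           1.        ]] [[-0.343 -0.903 -0.258  0.162]
 [ 0.94  -0.329 -0.097 -0.659]
 [ 0.003 -0.275  0.961  0.383]
 [ 0.     0.     0.     1.   ]]
```

View pics/top0.png

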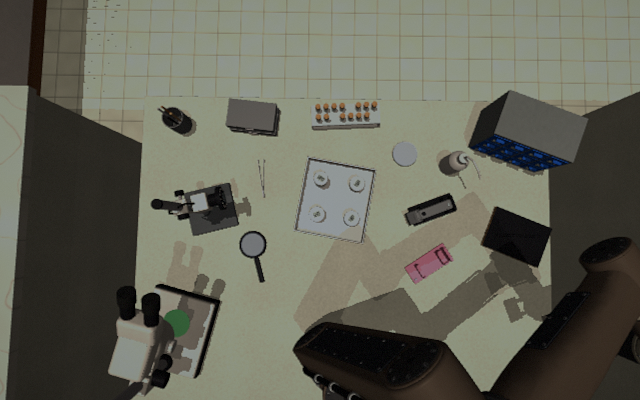

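View pics/side0.png

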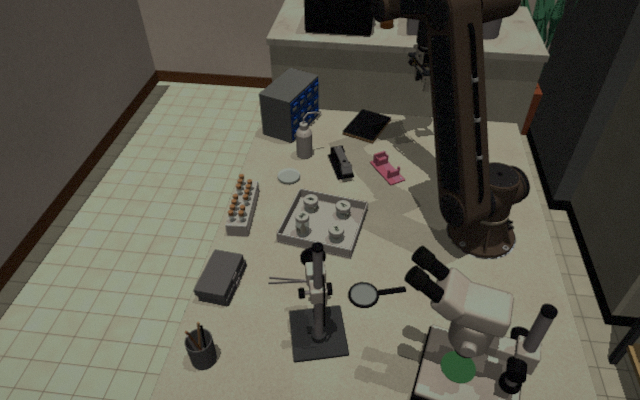

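Top view: tray at (335,200) with four lids at (321,179), (357,184), (317,213) and (351,217); the black cradle with the reader is at (430,209), with the pink look-alike at (430,262). The stand is at (210,208). In the side view the tall one looks like the jar at (302,222).

Run:
```python
import cv2,numpy as np
t=cv2.imread('pics/top0.png');s=cv2.imread('pics/side0.png')
def c(i,x,y,w,h): return cv2.resize(cv2.convertScaleAbs(i[y:y+h,x:x+w],alpha=1.6),(400,300),interpolation=cv2.INTER_CUBIC)
A=np.vstack([np.hstack([c(t,290,150,100,75),c(t,395,180,80,60)]),np.hstack([c(s,270,185,100,75),c(s,270,240,120,90)])])
A2=np.vstack([np.hstack([c(t,140,160,120,90),c(s,320,130,80,60)]),np.hstack([c(t,290,180,100,75),c(cv2.imread('pics/wrist0.png'),0,0,640,400)])])
cv2.imwrite('pics/c1.png',A);cv2.imwrite('pics/c2.png',A2)
```

```text
(no output)
```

View pics/c1.png

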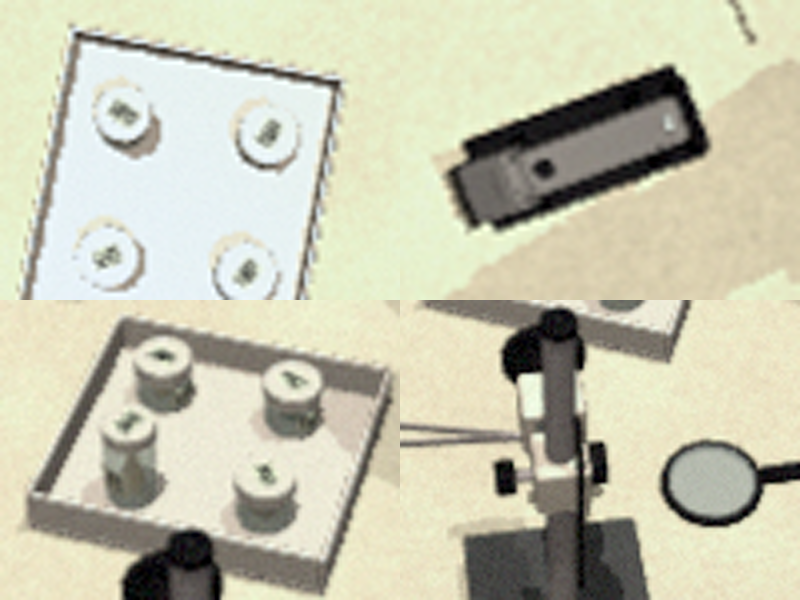

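View pics/c2.png

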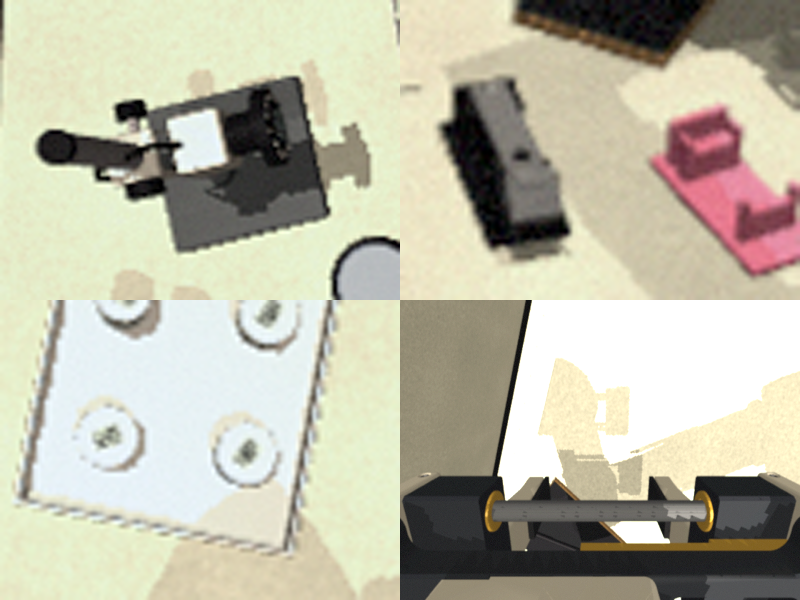

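Crops: the top-left lid at top (320.8,179.2) matches the tall body at side (302.5,215). Its side label shows at about side (307,226), right of centre. The reader's head points left (+y) in the top view, the cradle beneath is black and the look-alike is pink. The lens points right (-y) near top (225,198). In line:
- Jar candidates are the four lids; I choose (321,179) because it is the tall one in the side view.
- Cradle candidates are black (430,209) and pink (430,262); I choose the black one holding the grey reader.

```bash
cat > m1.py <<'E'
from h import *
L=lambda n:dict(np.load('pics/'+n+'.npz'))
t=L('top0');s=L('side0')
print('jar lid tri',tri(ray(t,320.8,179.2),ray(s,302.5,214)), 'top z.095',onz(t,320.8,179.2,.095))
print('others',[onz(t,u,v,.057).round(3) for u,v in((357,183.5),(316.8,214),(351.5,217.5))])
# black blob of cradle+reader
g=t['color'].astype(int);roi=np.zeros(g.shape[:2],bool);roi[185:232,398:462]=1
m=((g.max(2)<60)&roi).astype('uint8')
c=max(cv2.findContours(m,0,2)[0],key=cv2.contourArea);r=cv2.minAreaRect(c);print(r)
print('cradle box @.01',[onz(t,*p,.01).round(3) for p in cv2.boxPoints(r)])
gr=g[...,1];m2=((g.max(2)<125)&roi).astype('uint8')
c=max(cv2.findContours(m2,0,2)[0],key=cv2.contourArea);r=cv2.minAreaRect(c);print(r)
tp=lambda x,y:(395+x/5,180+y/5)
hd=[onz(t,*tp(*p),.066) for p in((665,118-0),(540-400+0,168))]
a=onz(t,395+275/5,180+118/5,.066);b=onz(t,395+143/5,180+168/5,.066);print('handle',a,b,np.degrees(np.arctan2(*(b-a)[1::-1])))
# stand base
bp=[onz(t,140+x*.3,160+y*.3,.014) for x,y in((150,108),(300,78),(328,213),(178,250))];print(np.round(bp,3))
for i,j in((0,1),(3,2),(1,2),(0,3)):
  d=bp[j]-bp[i];print(np.degrees(np.arctan2(d[1],d[0])),np.linalg.norm(d))
print('col top',onz(t,140+55*.3,160+147*.3,.41), 'side',tri(ray(t,140+55*.3,160+147*.3),ray(s,270+560*.3-120,240+0+7)))
print('ring',[onz(t,140+x*.3,160+y*.3,.236+.0) for x,y in((285,125),)])
E
python3 m1.py
```

```text
jar lid tri (array([0.6332685 , 0.08445069, 0.09787996]), [np.float64(0.0012547136037859689), np.float64(0.0012547136037861961)]) top z.095 [0.63236125 0.08436857 0.095     ]
others [array([ 0.624, -0.043,  0.057]), array([0.514, 0.096, 0.057]), array([ 0.505, -0.025,  0.057])]
((429.6315002441406, 209.655029296875), (18.754976272583008, 50.812095642089844), 69.67686462402344)
cradle box @.01 [array([ 0.537, -0.213,  0.01 ]), array([ 0.604, -0.386,  0.01 ]), array([ 0.541, -0.409,  0.01 ]), array([ 0.474, -0.237,  0.01 ])]
((429.41558837890625, 209.77203369140625), (20.561012268066406, 53.173831939697266), 69.67686462402344)
handle [ 0.55884776 -0.3651548   0.066     ] [ 0.5224779  -0.27377536  0.066     ] 111.70301374158653
[[0.585 0.577 0.014]
 [0.621 0.414 0.014]
 [0.475 0.379 0.014]
 [0.432 0.54  0.014]]
-77.58350041778601 0.16647413956973917
-75.0727842199638 0.16673991979858638
-166.40017635031936 0.15053824063127577
-166.49330015079343 0.1578389573582111
col top [0.52236276 0.50136296 0.41      ] side (array([0.52184378, 0.50208793, 0.40825394]), [np.float64(0.0006010156366674011), np.float64(0.0006010156366675682)])
ring [array([0.55425945, 0.37116243, 0.236     ])]
```

Request:
move_arm:
  motion:
    - [[-20,10,0],[0,0,-5],0]
    - [[-50,25,0],[0,0,-12],0]
    - [[-85,43,0],[0,0,-19],0]
    - [[-120,60,0],[0,0,-26],0]
    - [[-155,78,0],[0,0,-33],0]
    - [[-190,95,0],[0,0,-40],0]
    - [[-225,113,0],[0,0,-47],0]
    - [[-260,130,0],[0,0,-54],0]
    - [[-290,145,0],[0,0,-61],0]
    - [[-320,160,0],[0,0,-68],0]

```text
clock: 0.98
tool_pos: [0.4785, -0.3719, 0.2455]
orientation: [180.0, 0.0, -91.5]
force: [0.3, -0.2, 0.6]
opening: 0.0878
gripper_force: 0.0
```

Request:
move_arm:
  motion:
    - [[-20,-20,0],[0,0,-7],0]
    - [[-45,-40,0],[0,0,-14],0]
    - [[-60,-55,0],[0,0,-20],0]
    - [[-66,-60,0],[0,0,-23.5],0]
    - [[-66,-60,0],[0,0,-23.5],0]
    - [[-66,-60,0],[0,0,-23.5],0]

```text
clock: 1.48
tool_pos: [0.5397, -0.3092, 0.2452]
orientation: [180.0, 0.0, -68.4]
force: [-0.8, 0.3, 0.1]
opening: 0.0877
gripper_force: 0.0
```

Run:
```python
from h import *
o=ctrl.get_obs();print(o['clock'],o['tool_pos'],o['orientation'],o['joint_pos'].round(1))
w=snap('wrist','w1.png');snap('top','t1.png')
for P in((.54,-.31,.066),(.54,-.31,.0)):print(proj(w,P))
```

```text
1.4833 [ 0.53970064 -0.30919249  0.24515731] [ 1.79964846e+02  2.92401459e-02 -6.84303489e+01] [-11.9  15.6  -6.4  -0.  -68.   33.4]
[318.10284912 183.8666958 ]
[318.10233447 172.08713794]
```

View pics/w1.png

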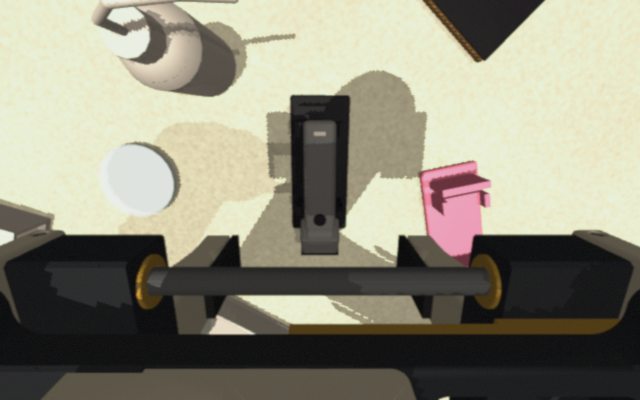

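The wrist view shows the grey handle upright in the picture, from (320,122) at its rear to the head at (320,235), seated in the black cradle. The pink look-alike is at right (455,210), the wash bottle upper left (165,50) and the Petri dish at (140,180).

Run:
```python
from h import *
L=lambda n:dict(np.load('pics/'+n+'.npz'))
w=L('w1');t=L('t1');g=cv2.cvtColor(w['color'],6).astype(int)
for r in(135,155,175,195,245):print(r,g[r,284:356:2])
print('col',g[90:262:2,327])
m=cv2.inRange(g.astype('uint8'),42,95)[:, :];m[:118]=0;m[226:]=0;m[:,:294]=0;m[:,346:]=0
n,l,st,ce=cv2.connectedComponentsWithStats(m);k=1+np.argmax(st[1:,4]);print(st[k],ce[k])
c=cv2.findContours((l==k).astype('uint8'),0,2)[0][0];print(cv2.minAreaRect(c))
for p in cv2.boxPoints(cv2.minAreaRect(c)):print(p,onz(w,*p,.066).round(4))
print('bottle',tri(ray(w,130,35),ray(t,456,158)),onz(w,200,75,0),'petri',onz(w,140,180,.016),onz(w,178,180,.016))
cv2.imwrite('pics/c3.png',cv2.resize(w['color'][85:265,270:370],None,fx=3.3,fy=3.3))
```

```text
135 [146 147 141 111  23  19  21  25  19  26  63  79  88  88  91 125 140 141
 140 141 139 100  91  92  87  74  43  18  26  25  27  27  69 144 149 150]
155 [136 128 138 105  27  17  16  15  16  23  51  62  67  68  67  67  67  68
  66  67  66  67  67  66  63  56  35  25  26  24  25  28 103 152 152 153]
175 [150 146 146 129  43  21  16  16  16  21  53  64  66  65  65  66  65  68
  64  65  66  65  66  67  63  55  31  23  23  23  25  49 141 151 151 148]
195 [153 153 151 127  54  22  16  16  17  18  47  66  66  66  64  65  66  65
  66  66  66  67  65  65  61  50  26  22  21  22  23  64 139 153 151 148]
245 [150 151 148 151 152 152 152 153 135  68  66  67  66  66  66  67  65  66
  65  66  65  65  66  66  66  67  65 114 152 154 153 154 150 146 148 152]
col [233 234 221  59  48  49  36  25  24  27  27  27  29  27  26  51  75  87
  93  92  92  93  93  93  91  91  84  70  65  68  67  67  66  66  67  67
  66  66  68  66  66  66  67  66  66  66  66  66  66  66  66  67  66  66
  66  65  66  65  65  64  65  65  67  82  83  82  84  88  87  84  84  89
  91  88  84  82  72  69  65  66  66  59  59 143 156 153]
[ 301  120   38  106 3222] [319.37647424 172.00869025]
((319.5, 172.5), (105.0, 37.0), 90.0)
[301. 120.] [ 0.5798 -0.3644  0.066 ]
[338. 120.] [ 0.5455 -0.3779  0.066 ]
[338. 225.] [ 0.5028 -0.275   0.066 ]
[301. 225.] [ 0.5405 -0.2601  0.066 ]
bottle (array([ 0.71376331, -0.37232308,  0.12310778]), [np.float64(0.00796659957348482), np.float64(0.007966599573484681)]) [ 0.70900822 -0.36590028  0.        ] petri [ 0.73910761 -0.22434586  0.016     ] [ 0.69610612 -0.24128821  0.016     ]
```

Request:
move_arm:
  motion:
    - [[-1,0,15],[0,0,0],0]
    - [[-2,1,45],[0,0,0],0]
    - [[-4,1.5,80],[0,0,0],0]
    - [[-4,1.5,105],[0,0,0],0]
    - [[-4,1.5,115],[0,0,0],0]
    - [[-4,1.5,115],[0,0,0],0]

```text
clock: 2.08
tool_pos: [0.5348, -0.3068, 0.1281]
orientation: [179.8, 0.2, -68.5]
force: [-0.4, 0.3, -0.2]
opening: 0.0875
gripper_force: 0.0
```

Run:
```python
from h import *
L=lambda n:dict(np.load('pics/'+n+'.npz'))
o=ctrl.get_obs();print(o['clock'],o['tool_pos'],o['orientation'])
w0=L('w1');w=snap('wrist','w2.png');g=cv2.cvtColor(w['color'],6).astype(int)
u,v=proj(w,(.5625,-.3711,.066));print(u,v)
u,v=int(u),int(v)
print(g[v-20:v+24,u].tolist(), g[v-20:v+24,u+15].tolist())
for r in(v+25,v+50,v+70):print(r,u-40,g[r,u-40:u+40:2].tolist())
# same features: bright slot behind? and hole
```

```text
2.0833 [ 0.53476985 -0.30678798  0.12811308] [ 1.79779711e+02  1.62902828e-01 -6.85251006e+01]
314.0527906646909 118.13569426796307
[52, 53, 52, 53, 50, 54, 53, 54, 51, 51, 42, 34, 30, 30, 26, 25, 26, 23, 24, 35, 53, 66, 74, 78, 81, 83, 85, 89, 92, 92, 92, 91, 91, 92, 92, 90, 93, 111, 149, 164, 166, 165, 165, 159] [42, 38, 34, 30, 28, 30, 29, 30, 27, 27, 26, 24, 27, 27, 27, 28, 29, 27, 30, 40, 55, 66, 74, 80, 83, 85, 89, 91, 94, 94, 94, 94, 94, 93, 94, 94, 92, 93, 93, 93, 94, 92, 94, 94]
143 274 [36, 22, 24, 25, 24, 22, 16, 35, 66, 77, 85, 90, 89, 89, 90, 92, 102, 104, 104, 103, 95, 101, 100, 98, 94, 94, 94, 93, 92, 93, 89, 82, 70, 37, 25, 20, 25, 28, 27, 29]
168 274 [73, 15, 16, 16, 18, 17, 15, 23, 57, 74, 82, 87, 89, 89, 87, 89, 88, 89, 89, 90, 90, 90, 90, 90, 90, 91, 92, 92, 93, 92, 86, 79, 64, 27, 18, 15, 15, 16, 19, 16]
188 274 [95, 23, 16, 15, 16, 17, 18, 18, 44, 59, 63, 67, 67, 69, 67, 68, 66, 66, 68, 67, 67, 68, 68, 68, 66, 67, 68, 69, 68, 68, 63, 61, 49, 21, 17, 15, 20, 17, 16, 17]
```

View pics/w2.png

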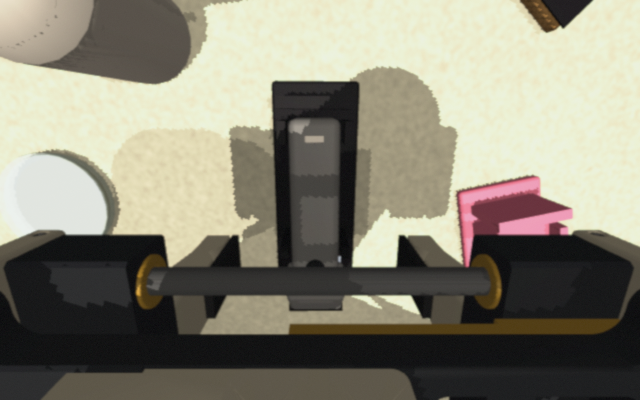

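Request:
move_arm:
  motion:
    - [[0,-2,15],[0,0,0],0]
    - [[0,-2,40],[0,0,0],0]
    - [[0,-2,60],[0,0,0],0]
    - [[0,-2,72],[0,0,0],0]
    - [[0,-2,76],[0,0,0],0]
    - [[0,-2,76],[0,0,0],0]
    - [[0,-2,76],[0,0,0],0]

```text
clock: 2.72
tool_pos: [0.5396, -0.3062, 0.056]
orientation: [-179.9, -0.1, -68.4]
force: [1.0, -0.5, 0.2]
opening: 0.0876
gripper_force: 0.0
```

Run:
```python
from h import *
for i in range(3):
    w=snap('wrist','w3_%d.png'%i);o=ctrl.get_obs();print(o['clock'],o['tool_pos'],o['orientation'],o['joint_pos'].round(2),o['qvel'].round(2))
g=cv2.cvtColor(w['color'],6).astype(int)
for r in(140,165,190):print(r,g[r,260:380:3].tolist())
```

```text
2.7667 [ 0.53973096 -0.30622176  0.05622239] [-1.79896664e+02 -9.42192206e-02 -6.83871244e+01] [-1.155e+01  2.558e+01 -1.914e+01  3.000e-02 -4.514e+01  3.314e+01] [ 0.07 -0.24 -0.22 -0.03  0.29 -0.03]
2.8167 [ 0.5396671  -0.30615388  0.05620385] [-1.79890618e+02 -9.35769864e-02 -6.83916051e+01] [-1.155e+01  2.558e+01 -1.915e+01  3.000e-02 -4.513e+01  3.314e+01] [ 0.02  0.02 -0.28 -0.11  0.2   0.09]
2.8667 [ 0.53950578 -0.30606848  0.05601654] [-1.79897861e+02 -8.16921900e-02 -6.83936133e+01] [-1.155e+01  2.558e+01 -1.917e+01  2.000e-02 -4.512e+01  3.314e+01] [ 0.07  0.09 -0.29 -0.12  0.2   0.03]
140 [233, 214, 60, 50, 51, 50, 51, 19, 47, 113, 132, 148, 156, 91, 90, 90, 90, 91, 90, 91, 90, 92, 92, 92, 93, 93, 92, 93, 93, 94, 93, 93, 87, 80, 59, 16, 16, 29, 28, 28]
165 [114, 113, 68, 23, 24, 19, 18, 17, 23, 63, 74, 82, 88, 88, 88, 89, 89, 90, 89, 90, 90, 90, 92, 92, 92, 91, 92, 93, 92, 93, 92, 92, 85, 77, 51, 27, 26, 27, 28, 24]
190 [115, 116, 100, 15, 16, 17, 17, 15, 20, 54, 75, 82, 86, 89, 88, 89, 88, 88, 88, 90, 90, 89, 91, 89, 89, 91, 90, 91, 91, 92, 91, 88, 81, 71, 29, 19, 16, 16, 19, 38]
```

Request:
move_arm:
  motion:
    - [[0,2,2],[0,0,0],0]
    - [[0,2,4],[0,0,0],0]
    - [[0,2,4],[0,0,0],0]
    - [[0,2,4],[0,0,0],1]
    - [[0,2,4],[0,0,0],1]
    - [[0,2,4],[0,0,0],1]
    - [[0,2,4],[0,0,0],1]
    - [[0,2,4],[0,0,0],1]
    - [[0,2,4],[0,0,0],1]
    - [[0,2,4],[0,0,0],1]

```text
clock: 3.7
tool_pos: [0.5368, -0.3065, 0.0506]
orientation: [-180.0, -0.0, -68.4]
force: [0.3, 1.0, -0.7]
opening: 0.0466
gripper_force: 0.0
```

Request:
move_arm:
  motion:
    - [[0,0,0],[0,0,0],1]
    - [[0,0,0],[0,0,0],1]
    - [[0,0,0],[0,0,0],1]
    - [[0,0,0],[0,0,0],1]
    - [[0,0,0],[0,0,0],1]
    - [[0,0,0],[0,0,0],1]

```text
clock: 4.2
tool_pos: [0.5368, -0.3065, 0.0506]
orientation: [-180.0, -0.0, -68.4]
force: [1.3, -0.4, -0.5]
opening: 0.0337
gripper_force: 30.0
```

Request:
move_arm:
  motion:
    - [[0,0,-8],[0,0,0],1]
    - [[0,0,-25],[0,0,0],1]
    - [[0,0,-50],[0,0,0],1]
    - [[0,0,-80],[0,0,0],1]
    - [[-6,-8,-110],[0,0,0],1]
    - [[-20,-27,-135],[0,0,0],1]
    - [[-42,-57,-141],[0,0,0],1]
    - [[-66,-89,-141],[0,0,0],1]
    - [[-90,-121,-141],[0,0,0],1]
    - [[-114,-153,-141],[0,0,0],1]

```text
clock: 5.03
tool_pos: [0.6374, -0.1427, 0.1926]
orientation: [-180.0, -0.0, -68.4]
force: [1.4, -0.1, -2.7]
opening: 0.0334
gripper_force: 30.0
```

Request:
move_arm:
  motion:
    - [[-22,-30,0],[0,0,0],1]
    - [[-40,-55,0],[0,0,0],1]
    - [[-52,-72,0],[0,0,0],1]
    - [[-58,-79,0],[0,0,0],1]
    - [[-59,-80,0],[0,0,0],1]
    - [[-59,-80,0],[0,0,0],1]
    - [[-59,-80,0],[0,0,0],1]

```text
clock: 5.62
tool_pos: [0.689, -0.061, 0.1916]
orientation: [180.0, 0.0, -68.5]
force: [-0.3, -0.3, -1.3]
opening: 0.0339
gripper_force: 30.0
```

Run:
```python
from h import *
o=ctrl.get_obs();print(o['clock'],o['tool_pos'],o['orientation'],o['joint_pos'].round(2))
a=snap('wrist','w4.png');b=snap('side','s4.png');c=snap('top','t4.png')
def cr(i,x,y,w,h): return cv2.resize(cv2.convertScaleAbs(i['color'][y:y+h,x:x+w],alpha=1.5),(400,300),interpolation=2)
cv2.imwrite('pics/c4.png',np.vstack([np.hstack([cr(a,0,0,640,400),cr(b,255,150,120,90)]),np.hstack([cr(c,290,140,120,90),cr(b,300,225,60,45)])]))
```

```text
5.6167 [ 0.688978   -0.06095141  0.19162065] [ 1.79965168e+02  6.20821665e-03 -6.84500125e+01] [ 11.04  24.06  -1.14   0.   -64.83  10.51]
```

View pics/c4.png

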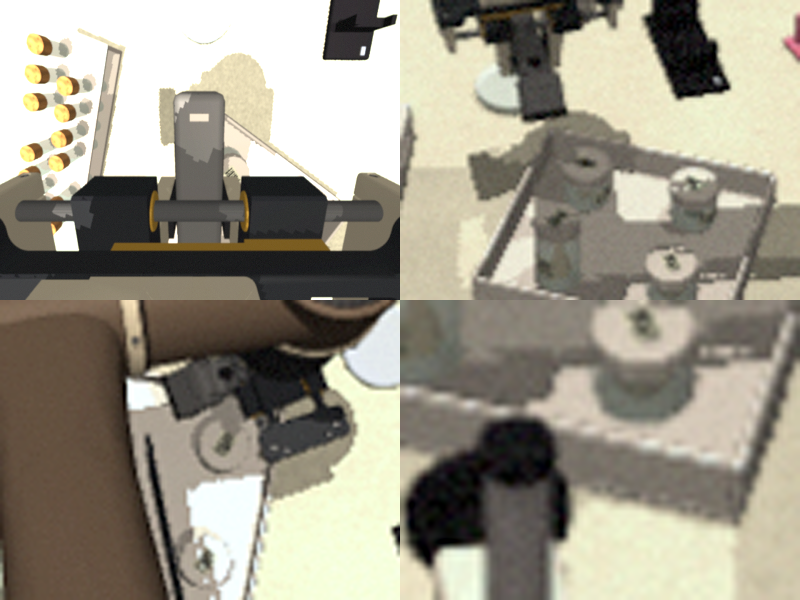

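The reader is held with its head over the tray, head end near side (298,183). The tall jar's lid is at side (302.4,214.5). I'll check for tilt in the grip.

Run:
```python
from h import *
L=lambda n:dict(np.load('pics/'+n+'.npz'))
T=np.array([.689,-.061,.1916]);r=np.radians(111.55);hx=np.array([np.cos(r),np.sin(r),0]);hy=np.array([-hx[1],hx[0],0]);z=np.array([0,0,1.])
g=T+[0,0,.0014]; o=g+.008*hx-.014*z
win=o+.076*hx-.012*z
b=(hx-z)/2**.5
code=np.array([.633,.084,.0965])
d=code-win;print('in window frame',d@b,d@hy,d@(np.cross(b,hy)))
print('pred rear top wrist',proj(L('w4'),g-.07*hx+.014*z),'w3',proj(L('w3_2'),np.array([.5625,-.3711,.066])))
for n in('w4','w3_2'):
  gg=cv2.cvtColor(L(n)['color'],6);print(n,gg[105:140,330].tolist())
print('win in side',proj(L('s4'),win),'lid',proj(L('s4'),code))
s=L('s4')['color'][:,:,1]
print(s[165:190,298].tolist());print(s[180,284:312].tolist())
for k in(-.022,.022):print(proj(L('s4'),win+k*hy))
gt=cv2.cvtColor(L('t4')['color'],6)
print('win top',proj(L('t4'),win))
```

```text
in window frame 0.10036224633259781 -0.0011749359461654127 0.0006601901852946546
pred rear top wrist [317.91435227 122.35293334] w3 [324.48013361 125.07429329]
w4 [151, 151, 151, 150, 151, 151, 151, 152, 154, 154, 155, 152, 150, 147, 146, 139, 108, 70, 57, 61, 67, 73, 76, 78, 80, 82, 83, 85, 88, 89, 92, 92, 92, 93, 93]
w3_2 [29, 29, 28, 28, 24, 17, 23, 27, 27, 25, 26, 26, 26, 24, 27, 27, 25, 30, 44, 54, 60, 66, 73, 76, 78, 80, 81, 83, 85, 87, 89, 91, 93, 92, 91]
win in side [298.21126717 185.66786443] lid [302.96971321 214.24717618]
[25, 31, 32, 33, 42, 43, 45, 51, 51, 52, 48, 49, 48, 49, 50, 45, 52, 48, 27, 12, 30, 93, 95, 85, 82]
[148, 152, 150, 149, 150, 150, 110, 57, 44, 50, 46, 49, 49, 47, 45, 47, 49, 47, 51, 51, 112, 145, 154, 154, 152, 153, 153, 151]
[291.97651184 186.7039482 ]
[304.41402996 184.63709714]
win top [341.86547336 168.87819628]
```

Request:
move_arm:
  motion:
    - [[0,0,0],[0,0,0],1]
    - [[0,0,0],[0,0,0],1]
    - [[0,0,0],[0,0,0],1]
    - [[0,0,0],[0,0,0],1]
    - [[0,0,0],[0,0,0],1]
    - [[0,0,0],[0,0,0],1]
    - [[0,0,0],[0,0,0],1]
    - [[0,0,0],[0,0,0],1]
    - [[0,0,0],[0,0,0],1]
    - [[0,0,0],[0,0,0],1]

```text
clock: 6.6
tool_pos: [0.6897, -0.0598, 0.1915]
orientation: [180.0, -0.0, -68.4]
force: [0.2, -0.0, -1.0]
opening: 0.0339
gripper_force: 30.0
```

Request:
move_arm:
  motion:
    - [[0,0,0],[0,0,0],1]
    - [[0,0,0],[0,0,0],1]
    - [[0,0,0],[0,0,0],1]
    - [[0,0,0],[0,0,0],1]
    - [[8,11,0],[0,0,0],1]
    - [[26,35,0],[0,0,0],1]
    - [[50,67,0],[0,0,0],1]
    - [[74,100,0],[0,0,0],1]
    - [[98,132,0],[0,0,0],1]
    - [[122,164,0],[0,0,0],1]

```text
clock: 7.43
tool_pos: [0.5806, -0.2352, 0.1918]
orientation: [-180.0, -0.0, -68.4]
force: [0.4, -0.5, -1.7]
opening: 0.0339
gripper_force: 30.0
```

Request:
move_arm:
  motion:
    - [[22,30,0],[0,0,0],1]
    - [[40,54,0],[0,0,0],1]
    - [[49,66,20],[0,0,0],1]
    - [[51,69,50],[0,0,0],1]
    - [[51,69,75],[0,0,0],1]
    - [[51,69,90],[0,0,0],1]
    - [[51,69,96],[0,0,0],1]
    - [[51,69,96],[0,0,0],1]
    - [[51,69,96],[0,0,0],1]

```text
clock: 8.18
tool_pos: [0.5371, -0.3068, 0.0963]
orientation: [-180.0, -0.0, -68.4]
force: [0.3, -0.2, -1.8]
opening: 0.034
gripper_force: 30.0
```

Request:
move_arm:
  motion:
    - [[0,0,6],[0,0,0],1]
    - [[0,0,15],[0,0,0],1]
    - [[0,0,24],[0,0,0],1]
    - [[0,0,32],[0,0,0],1]
    - [[0,0,38],[0,0,0],1]
    - [[0,0,42],[0,0,0],1]
    - [[0,0,44],[0,0,0],1]
    - [[0,0,45],[0,0,0],1]
    - [[0,0,45],[0,0,0],1]

```text
clock: 8.93
tool_pos: [0.5368, -0.3065, 0.0507]
orientation: [180.0, -0.0, -68.4]
force: [-0.0, -0.0, -1.4]
opening: 0.0336
gripper_force: 30.0
```

Request:
move_arm:
  motion:
    - [[0,0,0],[0,0,0],0.5]
    - [[0,0,0],[0,0,0],0.5]
    - [[0,0,0],[0,0,0],0]
    - [[0,0,0],[0,0,0],0]
    - [[0,0,0],[0,0,0],0]
    - [[0,0,0],[0,0,0],0]
    - [[0,0,0],[0,0,0],0]
    - [[0,0,0],[0,0,0],0]
    - [[0,0,0],[0,0,0],0]
    - [[0,0,0],[0,0,0],0]

```text
clock: 9.77
tool_pos: [0.5368, -0.3065, 0.0505]
orientation: [180.0, 0.0, -68.4]
force: [0.8, -0.2, -0.4]
opening: 0.0868
gripper_force: 0.0
```

Request:
move_arm:
  motion:
    - [[0,0,-5],[0,0,0],0]
    - [[0,0,-20],[0,0,0],0]
    - [[0,0,-45],[0,0,0],0]
    - [[0,0,-75],[0,0,0],0]
    - [[0,0,-110],[0,0,0],0]
    - [[0,0,-145],[0,0,0],0]
    - [[0,0,-170],[0,0,0],0]
    - [[0,0,-190],[0,0,0],0]
    - [[0,0,-195],[0,0,0],0]
    - [[0,0,-195],[0,0,0],0]

```text
clock: 10.6
tool_pos: [0.5375, -0.3068, 0.248]
orientation: [-179.8, -0.1, -68.4]
force: [-0.2, 0.3, -1.4]
opening: 0.0876
gripper_force: 0.0
```

Run:
```python
from h import *
o=ctrl.get_obs();print(o['clock'],o['tool_pos'],o['opening'])
w=snap('wrist','w5.png');g=cv2.cvtColor(w['color'],6);g[:100]=0
w0=dict(np.load('pics/w1.npz'))
# project handle rear/edges via same thresholds as before
for z,c in(('pred rear',(.5625,-.3711,.066)),('pred front',(.5217,-.2676,.066))):
  print(z,proj(w,c))
print(g[105:140,327].tolist())
for r in(155,195):print(r,g[r,284:356:2].tolist())
```

```text
10.6 [ 0.53747989 -0.30676251  0.24801762] 0.08764054253253546
pred rear [319.15435892 117.42640946]
pred front [319.0159053  221.91755815]
[48, 48, 46, 43, 40, 34, 32, 30, 25, 26, 27, 30, 41, 61, 74, 81, 85, 88, 91, 91, 91, 92, 92, 92, 92, 93, 93, 91, 92, 91, 92, 90, 92, 91, 91]
155 [122, 126, 125, 113, 28, 17, 15, 16, 16, 21, 50, 62, 67, 67, 67, 68, 66, 66, 67, 66, 67, 67, 66, 66, 64, 56, 32, 26, 25, 23, 25, 40, 120, 148, 149, 150]
195 [149, 149, 149, 119, 49, 12, 14, 15, 12, 15, 45, 64, 64, 65, 64, 64, 65, 66, 65, 66, 65, 64, 65, 66, 61, 46, 19, 18, 20, 24, 23, 97, 151, 156, 152, 148]
```

The reader is back exactly where it lay: rear edge and both sides fall on the predicted pixels. Now the jar.

Request:
move_arm:
  motion:
    - [[-10,-7,0],[0,0,0],0]
    - [[-35,-25,0],[0,0,0],0]
    - [[-67,-47,0],[0,0,0],0]
    - [[-99,-70,0],[0,0,0],0]
    - [[-132,-93,0],[0,0,0],0]
    - [[-165,-117,0],[0,0,0],0]
    - [[-198,-140,0],[0,0,0],0]
    - [[-231,-164,0],[0,0,0],0]
    - [[-264,-187,0],[0,0,0],0]
    - [[-295,-209,0],[0,0,0],0]

```text
clock: 11.48
tool_pos: [0.6217, 0.0473, 0.2439]
orientation: [179.9, 0.0, -68.4]
force: [1.0, -0.2, -0.5]
opening: 0.0879
gripper_force: 0.0
```

Request:
move_arm:
  motion:
    - [[-22,-15,0],[0,0,0],0]
    - [[-34,-24,0],[0,0,0],0]
    - [[-34,-24,0],[0,0,0],0]
    - [[-34,-24,0],[0,0,0],0]
    - [[-34,-24,0],[0,0,0],0]

```text
clock: 11.9
tool_pos: [0.6317, 0.0845, 0.2446]
orientation: [179.9, -0.0, -68.4]
force: [0.3, -0.6, 1.0]
opening: 0.0878
gripper_force: 0.0
```

```bash
cat > lid.py <<'E'
from h import *
import sys
o=ctrl.get_obs();print(o['clock'],o['tool_pos'],o['orientation'],o['joint_pos'].round(1))
w=snap('wrist',sys.argv[1]);pu,pv=proj(w,(.633,.084,.0965));print('pred',pu,pv,'TCP axis',proj(w,np.r_[o['tool_pos'][:2],.0965]))
g=cv2.medianBlur(cv2.cvtColor(w['color'],6),3)
r=308.5*.024/np.linalg.norm(np.array(w['cam_to_world'])[:3,3]-[.633,.084,.0965]);print('r',r)
c=cv2.HoughCircles(g,cv2.HOUGH_GRADIENT,1,40,param1=80,param2=12,minRadius=int(r*.85),maxRadius=int(r*1.15))
for q in c[0][:8]:
    print(q,onz(w,q[0],q[1],.0965).round(4))
u,v,k=int(pu),int(pv),int(2.2*r)
cv2.imwrite('pics/crop_'+sys.argv[1],cv2.resize(w['color'][max(0,v-k):v+k,u-k:u+k],(500,500),interpolation=2))
E
python3 lid.py w6.png
```

```text
11.9 [0.63168013 0.08453334 0.24463301] [ 1.79896721e+02 -1.38215788e-03 -6.84137108e+01] [ 25.1  17.1  -4.4  -0.  -68.6  -3.5]
pred 316.8436679218758 191.1013418467415 TCP axis [317.92111633 192.09202945]
r 25.035453697421772
[370.5  66.5  27.4] [ 0.6305 -0.0357  0.0965]
[311.5 190.5  25.2] [0.638  0.0853 0.0965]
[56.5 91.5 23. ] [0.8782 0.0838 0.0965]
[410.5 231.5  25.2] [0.5311 0.0884 0.0965]
[452.5 127.5  23. ] [ 0.5404 -0.0163  0.0965]
[63.5 29.5 23. ] [0.8801 0.0321 0.0965]
[388.5 390.5  22.9] [0.4662 0.2781 0.0965]
[492.5 244.5  27.4] [0.4478 0.0708 0.0965]
```

View pics/crop_w6.png

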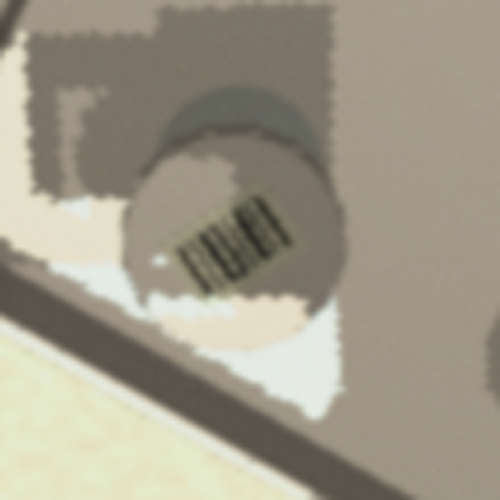

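The lid is at wrist pixel about (312.4,189.5), with the barcode long axis at about 55° world. That puts the label at about 145°, consistent with where it shows in the side view.

Request:
move_arm:
  motion:
    - [[0,-1,10],[0,0,0],0]
    - [[1,-3,30],[0,0,0],0]
    - [[2,-4,55],[0,0,0],0]
    - [[2,-4,75],[0,0,0],0]
    - [[2,-4,85],[0,0,0],0]
    - [[2,-4,85],[0,0,0],0]
    - [[2,-4,85],[0,0,0],0]

```text
clock: 12.53
tool_pos: [0.6368, 0.0841, 0.1605]
orientation: [180.0, -0.0, -68.4]
force: [0.1, -0.0, 0.2]
opening: 0.0877
gripper_force: 0.0
```

```bash
python3 lid.py w7.png
python3 - <<'E'
from h import *
w=dict(np.load('pics/w7.npz'));g=w['color'].astype(int)
m=(g.max(2)<75).astype('uint8');u,v=map(int,proj(w,(.636,.085,.0965)));R0=np.zeros_like(m);cv2.circle(R0,(u,v),22,1,-1);m&=R0
m=cv2.morphologyEx(m,3,np.ones((5,5)));n,l,st,ce=cv2.connectedComponentsWithStats(m);k=1+np.argmax(st[1:,4])
p=cv2.minAreaRect(cv2.findContours((l==k).astype('uint8'),0,2)[0][0]);print('code',p,onz(w,*p[0],.0965), [onz(w,*q,.0965)[:2].round(4).tolist() for q in cv2.boxPoints(p)])
E
```

```text
12.5333 [0.63678182 0.08405763 0.16053784] [ 1.79960321e+02 -2.16721607e-02 -6.84329762e+01] [ 24.9  21.1 -10.1   0.  -58.8  -3.4]
pred 323.19074452212476 224.08242011901265 TCP axis [318.12163852 222.28576838]
r 34.26536689821961
[316.5 217.5  34. ] [0.6391 0.0812 0.0965]
[532.5 144.5  38.4] [ 0.5269 -0.0168  0.0965]
[383.5  64.5  30.7] [ 0.6371 -0.025   0.0965]
[462.5 284.5  38.4] [0.5193 0.0904 0.0965]
[267.5 181.5  38.4] [0.679  0.0695 0.0965]
[590.5 295.5  38.4] [0.4255 0.0635 0.0965]
[431.5 256.5  38.4] [0.5512 0.0785 0.0965]
[285.5 244.5  38.4] [0.6522 0.1082 0.0965]
code ((313.260009765625, 224.18002319335938), (15.800000190734863, 5.400000095367432), 53.13010025024414) [0.63942593 0.0866089  0.0965    ] [[0.6451, 0.0851], [0.6432, 0.0818], [0.6337, 0.0881], [0.6356, 0.0915]]
```

Request:
move_arm:
  motion:
    - [[1,-1,8],[0,0,0],0]
    - [[2,-2,28],[0,0,0],0]
    - [[2,-2,50],[0,0,0],0]
    - [[2,-2,66],[0,0,0],0]
    - [[2,-2,74],[0,0,0],0]
    - [[2,-2,74],[0,0,0],0]
    - [[2,-2,74],[0,0,0],0]

```text
clock: 13.17
tool_pos: [0.6398, 0.0837, 0.0871]
orientation: [-180.0, -0.0, -68.4]
force: [0.4, -1.0, 0.6]
opening: 0.0878
gripper_force: 0.0
```

Request:
move_arm:
  motion:
    - [[0,0,0],[0,0,0],1]
    - [[0,0,0],[0,0,0],1]
    - [[0,0,0],[0,0,0],1]
    - [[0,0,0],[0,0,0],1]
    - [[0,0,0],[0,0,0],1]
    - [[0,0,0],[0,0,0],1]
    - [[0,0,0],[0,0,0],1]
    - [[0,0,0],[0,0,0],1]
    - [[0,0,0],[0,0,0],1]
    - [[0,0,0],[0,0,0],1]

```text
clock: 14.0
tool_pos: [0.6393, 0.0836, 0.0867]
orientation: [180.0, -0.0, -68.4]
force: [-1.3, -0.8, 1.9]
opening: 0.0473
gripper_force: 30.0
```

Request:
move_arm:
  motion:
    - [[0,0,-4],[0,0,0],1]
    - [[0,0,-15],[0,0,0],1]
    - [[0,0,-35],[0,0,0],1]
    - [[0,0,-60],[0,0,0],1]
    - [[0,0,-90],[0,0,0],1]
    - [[0,0,-115],[0,0,0],1]
    - [[0,0,-132],[0,0,0],1]
    - [[0,0,-140],[0,0,0],1]
    - [[0,0,-140],[0,0,0],1]
    - [[0,0,-140],[0,0,0],1]

```text
clock: 14.83
tool_pos: [0.639, 0.0837, 0.2263]
orientation: [180.0, 0.0, -68.4]
force: [-0.3, 0.7, -1.1]
opening: 0.0472
gripper_force: 30.0
```

Run:
```python
from h import *
o=ctrl.get_obs();print(o['clock'],o['tool_pos'],o['orientation'],o['gripper_force'],o['opening'])
s=snap('side','s8.png');t=snap('top','t8.png');w=snap('wrist','w8.png')
P=np.r_[o['tool_pos'][:2],o['tool_pos'][2]+.0095]  # lid top
j=proj(s,P-[0,0,.056]);print('label height axis px',j)
def cr(i,x,y,w,h): return cv2.resize(cv2.convertScaleAbs(i['color'][y:y+h,x:x+w],alpha=1.6),(400,300),interpolation=2)
u,v=map(int,j);print(u-20,v-15)
t0=dict(np.load('pics/top0.npz'))
cv2.imwrite('pics/c8.png',np.vstack([np.hstack([cr(s,u-20,v-15,40,30),cr(s,280,240,80,60)]),np.hstack([cr(t0,150,170,100,75),cr(w,0,0,640,400)])]))
```

```text
14.8333 [0.63896433 0.08369914 0.22628637] [ 1.79998289e+02  3.00649544e-02 -6.84121889e+01] 29.999767541885376 0.04720759945448452
label height axis px [300.47940878 196.24955292]
280 181
```

View pics/c8.png

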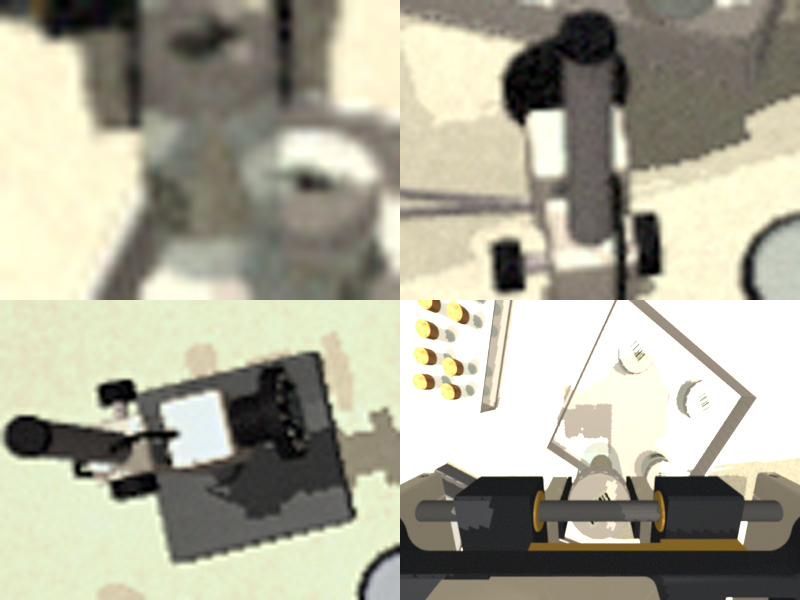

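Side tile: the jar hangs against the tray in shade, its label unclear at about (302,199). The ring light's rim runs from about (300.6,257) to (325.6,255) in side, centre (313,256). In top it is centred at about (221.5,198.3).

Run:
```python
from h import *
L=lambda n:dict(np.load('pics/'+n+'.npz'))
t=L('top0');s=L('side0');s8=L('s8')
ring,e=tri(ray(t,221.5,198.3),ray(s8,313,256));print('ring',ring,e)
kl=tri(ray(t,150+118/4,170+92/4),ray(s8,280+248/5,240+243/5));kr=tri(ray(t,150+133/4,170+185/4),ray(s8,280+108/5,240+265/5));print('knob swap?',kl,kr)
kl=tri(ray(t,150+118/4,170+92/4),ray(s8,280+108/5,240+265/5));kr=tri(ray(t,150+133/4,170+185/4),ray(s8,280+248/5,240+243/5));print('knobs',kl,kr)
d=kl[0]-kr[0];print('knob line perp dir',np.degrees(np.arctan2(d[1],d[0]))-90)
col=np.array([.522,.5015]);v=ring[:2]-col;print('col->ring',np.degrees(np.arctan2(v[1],v[0])),np.linalg.norm(v))
# camera body white box edges (top)
for a in((160,402,220,390),(170,470,235,458)):
  A=onz(t,150+a[0]/4,170+(a[1]-300)/4,.26);B=onz(t,150+a[2]/4,170+(a[3]-300)/4,.26);q=B-A;print('box edge',np.degrees(np.arctan2(q[1],q[0])))
# stand base lines by mask
g=cv2.cvtColor(t['color'],6);m=cv2.inRange(g,30,85);m[:, :186]=0;m[:,240:]=0;m[:180]=0;m[236:]=0
c=max(cv2.findContours(m,0,2)[0],key=cv2.contourArea);r=cv2.minAreaRect(c);bx=[onz(t,*p,.014) for p in cv2.boxPoints(r)];print(np.round(bx,3),[np.degrees(np.arctan2(*(bx[(i+1)%4]-bx[i])[1::-1])).round(1) for i in range(4)])
print('jar at focus in side',proj(s8,(.59,.205,.2)),'col',proj(s8,(.522,.5015,.41)),proj(s8,(.522,.5015,.1)),proj(s8,ring))
for P in((.639,.0837,.2),(.7,.15,.2),(.75,.2,.2),(.62,.3,.3)):print(P,proj(s8,P))
```

```text
ring [0.5523298  0.38372841 0.23415756] [np.float64(0.0005920615361548948), np.float64(0.0005920615361551437)]
knob swap? (array([0.52794278, 0.50282188, 0.25433231]), [np.float64(0.03588079171989836), np.float64(0.035880791719898115)]) (array([0.5303716 , 0.50499297, 0.22718445]), [np.float64(0.03521850204458571), np.float64(0.0352185020445857)])
knobs (array([0.56513677, 0.51207518, 0.2332134 ]), [np.float64(0.00044515458679755793), np.float64(0.000445154586797531)]) (array([0.49413616, 0.4948067 , 0.24080289]), [np.float64(0.0011055834864702517), np.float64(0.001105583486470213)])
knob line perp dir -76.3301772848658
col->ring -75.55838402957863 0.12161432905786015
box edge -77.58771073103799
box edge -78.46099032833223
[[0.58  0.595 0.014]
 [0.628 0.418 0.014]
 [0.474 0.374 0.014]
 [0.427 0.55  0.014]] [np.float64(-74.8), np.float64(-164.1), np.float64(105.1), np.float64(16.4)]
jar at focus in side [309.52347401 218.72443536] col [317.70995884 246.2950238 ] [318.70621023 320.02919607] [313.21012232 256.02092397]
(0.639, 0.0837, 0.2) [300.26617568 191.74275735]
(0.7, 0.15, 0.2) [278.26886666 203.75880485]
(0.75, 0.2, 0.2) [259.60931675 213.16243123]
(0.62, 0.3, 0.3) [293.47683771 216.3717698 ]
```

Request:
move_arm:
  motion:
    - [[-4,0,-5],[0,0,2],1]
    - [[-16,0,-14],[0,0,7],1]
    - [[-35,-1,-25],[0,0,13],1]
    - [[-58,-1,-35],[0,0,19],1]
    - [[-82,-2,-43],[0,0,25],1]
    - [[-104,-3,-50],[0,0,31],1]
    - [[-121,-3,-55],[0,0,36],1]
    - [[-129,-3,-57],[0,0,39.5],1]
    - [[-131,-3,-57],[0,0,41],1]
    - [[-131,-3,-57],[0,0,41],1]

```text
clock: 15.82
tool_pos: [0.5933, 0.2073, 0.2824]
orientation: [179.9, -0.1, -109.4]
force: [-0.4, 0.5, -1.3]
opening: 0.0474
gripper_force: 30.0
```

Run:
```python
from h import *
o=ctrl.get_obs();print(o['clock'],o['tool_pos'],o['orientation'],o['force'])
s=snap('side','s9.png')
P=o['tool_pos'];a=proj(s,P+[0,0,.0085]);b=proj(s,P-[0,0,.048]);c=proj(s,P-[0,0,.0815]);print('lid top, label, bottom',a,b,c)
u,v=map(int,b)
def cr(i,x,y,w,h,W=400,H=600,al=1.6): return cv2.resize(cv2.convertScaleAbs(i['color'][y:y+h,x:x+w],alpha=al),(W,H),interpolation=2)
s0=dict(np.load('pics/side0.npz'))
print(u-16,v-24)
cv2.imwrite('pics/c9.png',np.hstack([cr(s,u-16,v-24,32,48),cr(s0,286,200,32,48)]))
```

```text
15.8167 [0.59330256 0.20729785 0.28236568] [ 1.79929546e+02 -7.87106352e-02 -1.09401168e+02] [-0.40044018  0.50144918 -1.27723067]
lid top, label, bottom [307.6967923  197.70501965] [308.12108882 211.247358  ] [308.36248297 218.95197293]
292 187
```

View pics/c9.png

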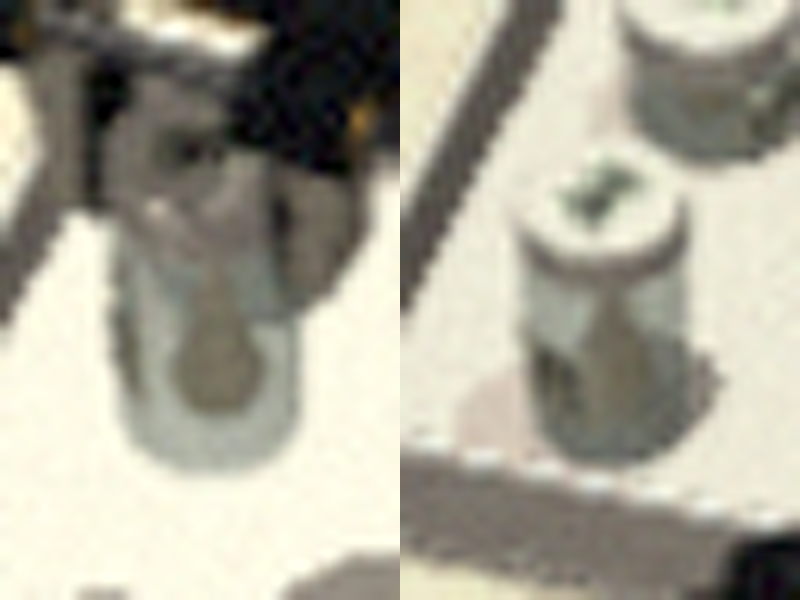

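The brown thing is the shell. The label is the darker patch at the left edge, originally front-left in side and turned further left by my turn. It therefore stood at about 52°, matching the barcode axis at 54.6°, so I need +90° in yaw.

Request:
move_arm:
  motion:
    - [[0,0,0],[0,0,-3],1]
    - [[0,0,0],[0,0,-8],1]
    - [[0,0,0],[0,0,-14],1]
    - [[0,0,0],[0,0,-20],1]
    - [[0,0,0],[0,0,-26],1]
    - [[0,0,0],[0,0,-32],1]
    - [[0,0,0],[0,0,-38],1]
    - [[0,0,0],[0,0,-44],1]
    - [[0,0,0],[0,0,-50],1]
    - [[0,0,0],[0,0,-56],1]

```text
clock: 16.7
tool_pos: [0.5939, 0.2058, 0.2826]
orientation: [179.9, 0.0, -53.1]
force: [0.1, 0.3, -1.1]
opening: 0.0474
gripper_force: 30.0
```

Request:
move_arm:
  motion:
    - [[0,0,0],[0,0,-6],1]
    - [[0,0,0],[0,0,-12],1]
    - [[0,0,0],[0,0,-18],1]
    - [[0,0,0],[0,0,-24],1]
    - [[0,0,0],[0,0,-29],1]
    - [[0,0,0],[0,0,-33],1]
    - [[0,0,0],[0,0,-34],1]
    - [[0,0,0],[0,0,-34],1]
    - [[0,0,0],[0,0,-34],1]

```text
clock: 17.45
tool_pos: [0.5939, 0.2062, 0.2831]
orientation: [180.0, 0.0, -19.5]
force: [0.1, 0.9, -0.4]
opening: 0.0477
gripper_force: 30.0
```

Run:
```python
from h import *
o=ctrl.get_obs();print(o['clock'],o['tool_pos'],o['orientation'],o['force'])
s=snap('side','s10.png');w=snap('wrist','w10.png');t=snap('top','t10.png')
P=o['tool_pos'];print('lid top, label, bottom',*[proj(s,P+[0,0,z]) for z in(.0085,-.048,-.0815)])
u,v=map(int,proj(w,P+[0,0,.0085]));print('lid px wrist',u,v)
def cr(i,x,y,w,h,W=400,H=600,al=1.6): return cv2.resize(cv2.convertScaleAbs(i['color'][y:y+h,x:x+w],alpha=al),(W,H),interpolation=2)
cv2.imwrite('pics/c10.png',np.hstack([cr(s,292,187,32,48),np.vstack([cr(w,u-80,v-70,160,120,400,300),cr(s,270,180,100,75,400,300)])]))
for r in range(203,217,2):print(r,s['color'][r,296:322,1].tolist())
```

```text
17.45 [0.59390062 0.20616322 0.28305244] [ 1.79958513e+02  2.93570302e-02 -1.95221127e+01] [ 0.0890042   0.88253978 -0.44554119]
lid top, label, bottom [307.55062498 197.26533053] [307.9785761  210.81535988] [308.22205218 218.52443666]
lid px wrist 319 275
203 [65, 57, 57, 46, 36, 25, 12, 22, 40, 55, 42, 54, 58, 51, 60, 65, 67, 61, 63, 61, 58, 93, 144, 156, 155, 156]
205 [64, 68, 64, 64, 56, 61, 67, 66, 59, 57, 36, 55, 68, 67, 66, 64, 66, 66, 62, 66, 72, 72, 136, 156, 157, 156]
207 [68, 66, 69, 66, 64, 42, 48, 65, 68, 57, 53, 65, 74, 73, 73, 73, 78, 79, 84, 74, 54, 46, 77, 139, 157, 159]
209 [149, 150, 117, 80, 64, 62, 63, 64, 66, 56, 51, 66, 67, 71, 72, 79, 80, 75, 67, 63, 59, 74, 123, 152, 155, 157]
211 [155, 155, 149, 125, 87, 73, 64, 62, 68, 55, 50, 59, 75, 72, 66, 68, 73, 70, 72, 66, 73, 123, 152, 156, 155, 158]
213 [156, 160, 154, 156, 158, 135, 110, 100, 81, 77, 73, 68, 75, 70, 74, 73, 74, 70, 84, 99, 126, 151, 157, 156, 154, 158]
215 [156, 155, 154, 157, 155, 139, 116, 107, 88, 72, 63, 53, 51, 51, 59, 63, 65, 65, 87, 98, 130, 152, 157, 156, 156, 155]
```

View pics/c10.png

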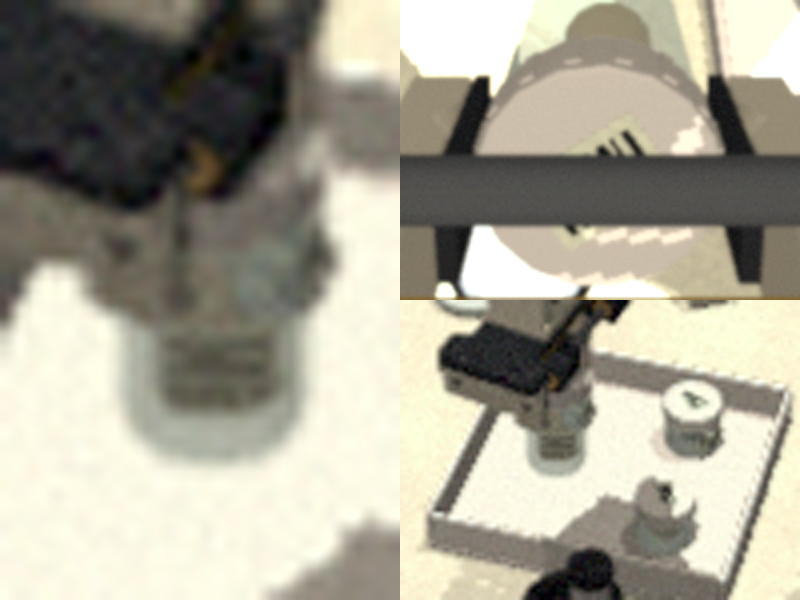

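The label now faces the lens, squared within a few degrees and centred on the jar's silhouette at side (309,212). I'll settle, then hand in.

Request:
move_arm:
  motion:
    - [[0,0,0],[0,0,0],1]
    - [[0,0,0],[0,0,0],1]
    - [[0,0,0],[0,0,0],1]
    - [[0,0,0],[0,0,0],1]
    - [[0,0,0],[0,0,0],1]
    - [[0,0,0],[0,0,0],1]

```text
clock: 18.1
tool_pos: [0.5939, 0.2066, 0.2836]
orientation: [180.0, 0.0, -19.4]
force: [0.1, -0.1, -1.5]
opening: 0.047
gripper_force: 30.0
```

```bash
python3 -c "
from plant import ctrl
o=ctrl.get_obs();print(o['clock'],o['tool_pos'],o['qvel'].round(2),o['gripper_force']);print(ctrl.close_job())"
```

```text
18.1 [0.59387418 0.20657058 0.28356084] [-0.12  0.11 -0.02 -0.07 -0.01  0.04] 29.999870359897614
the job is handed in; nothing more can be done
None
```

I handed the job in at 18.1 s with no verdict returned: I held the reader about 10 cm from the lid code for over 1 s, put it back in its cradle, and the tall jar is held still with its label facing the lens, about 15 cm away by my measurements.

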